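Seat the grinding cup on its drive pin and hold it down to run

ROBOT

A 6-joint arm with a two-finger parallel gripper is mounted at the origin on the work surface. World frame = base frame: x ahead of the robot, y to its left, z up, the work surface at z = 0. Lengths are in mm, angles in rad, forces in N, time in s.
With the tool pointing down it reaches from about 400 to 925 mm from the base axis. Payload 12.5 kg.
Tool frame: the origin (TCP) lies at the very end of the fingers, on their centre line; the grasp point (between the pads) lies 19 mm behind it; z points along the fingers, y is the direction in which the jaws open and shut (so a half turn about z gives the same grasp; the last joint's range is limited). The gripper opens to 95 mm and grips with 3 to 60 N. Pads are 20 mm wide; open, the fingers measure 119 mm over their backs; the gripper's body (75 mm by 180 mm) begins 59 mm behind the grasp point.
Start: joints at [1.066, 0.491, 1.559, -0, 1.092, -0.106], TCP at [242.681, 575.98, 214.661] pointing down, gripper open.
Joint ranges: [-3.1, 3.1], [-0.84, 2.19], [0.05, 2.79], [-1.13, 4.28], [0.06, 2.93], [-2.69, 2.69]. Speed limits (rad/s): [2.22, 2.22, 2.79, 3.14, 3.14, 3.14].

INTERFACE

Orientations are given as [roll, pitch, yaw] about the fixed x, y, z axes, in that order (R = Rz(yaw) Ry(pitch) Rx(roll)).
In Python, from cell import env gives the robot as it stands. The module is installed in compiled form; this text tells all that it offers.
- The arm moves only by the tool arm_command, never from a script. Its argument "deltas" is a list that holds one entry, the list of rows, each a list of 5 numbers: the closure, from 0 (fully open) to 1 (shut), then the shift along the world's x, y, z as a fraction of full scale, then the turn about the world's z as a fraction of full scale. In form: [[[grip, dx, dy, dz, twist], ...]]. A call has 1 to 12 rows; each row shifts and turns the pose as measured when the row begins; what a row does not reach is not made up. Full scale, the value 1, is 100 mm for a shift and pi/4 rad for a turn. A row lasts 1/12 s, in which the tool goes at most 41.7 mm and 7.16 degrees, less where a joint would pass 70% of its speed; a pose out of reach is approached as far as the arm can. A call with a number of a shift or a turn outside -1 to 1 is refused whole. A call with a gripper value outside its range is refused whole. The fingers move at their own pace and stop on an object; the grip force is fixed at half the most. Time passes only in rows, so rows that do not move let the fingers close. It gives the time, the measured TCP pose, the force and the opening at its end, in the units of the state.
- env.state(): the state, without advancing time (a new reading comes with each control period).
- env.read_camera(name): name is "side" or "top"; returns a dict with "frame" (420x560x3 uint8, red, green, blue), "fx", "fy", "cx", "cy" (pixels), "R" (3x3) and "t" (3): a world point X has camera coordinates R X + t. Camera axes: x right, y down, z forward; pixel columns grow to the right and rows downward; lengths in mm; the calibration is good to about 2 mm. A picture is of the moment at which its call begins. There is no depth.
- env.job_done(): hands the job in, once; it reports no verdict.
The state is a dict: "t": time; "joints": joint angles; "qvel": joint speeds; "tau": joint torques, N m; "eef_pos": TCP position; "tcp_rot": TCP orientation; "ft_force": force on the tool from outside, world axes, zero at the start; "moment": the same for the moment, N m; "opening": opening from 0.0 (shut) to 1.0 (fully open).
Only numpy, scipy, OpenCV 4.12 (cv2) and the standard library are available. Lean on these libraries where they do the work, as an engineer would, in place of code of your own. Each camera call takes 0.05 s, during which the arm holds its last target.

TASK

Take the filled steel grinding cup from the drip mat, set it collar down on the press-to-run grinder, feeling for the drive pin that the cup hides until it drops right on, then press it all the way down against the spring. Finish while still holding it pressed down, so that the grinder keeps running. Do not drop the cup on the way, and leave the clear cup and the other things on the counter where they are.

Things in the scene. Friction and masses are not known exactly. Their poses are not given: they have to be found in the camera images.
- cup: The cup to use: closed brushed-steel cup, 105 mm tall, 0.28 to 0.44 kg, standing on its black ribbed collar (66 mm diameter, 22 mm high). Above it steel, round, 56 mm diameter at 23 mm height narrowing to 53 mm at 100 mm, flat top. Its flat underside has a central round blind socket 12.5 mm wide, 16 mm deep. Origin: centre of the underside; z up. Any turn about z fits.
- pin_tip (a point): Centre of the top end of the grinder's upright steel drive pin: 10 mm diameter, standing 14 mm above the middle of the deck, tip bevelled to 7.5 mm over its top 2 mm. About 144 mm above the counter. Goes down with the deck.
- deck (a point): Centre of the upper face of the grinder's deck, a flat round metal plate of 80 mm diameter, about 130 mm above the counter, on which the cup's underside rests once its socket has dropped over the pin. Nothing stands up around the deck.
- drive (a joint): How far deck and pin together are pressed down: 0 up (off), 0.006 m fully down. Stiff spring: it starts to give at 7 N and takes 14 N fully down, springs back when let go; the cup's weight alone does not move it. The grinder runs from 0.0045 m on.
- grinder: The grinder's motor base: black round housing with steel trim, red rocker switch, 120 mm diameter at the foot, 98 mm at the top, 118 mm high without the deck, stands firmly and cannot shift. Origin: centre of its underside, straight below the pin; z up.
- mat: Black ridged rubber drip mat, 200 mm (x) by 380 mm (y), 6 mm thick, fixed. Origin: centre of its underside. The steel cup, clear cup and amber bottle stand in a row on it, about 130 mm apart along its y, in any order.
- clear_cup: A storage cup of the same shape and size as the steel one, but of pale see-through plastic and with a white collar: leave it alone. Origin: centre of the underside.
- bitters: Amber glass bottle with a yellow cap, 54 mm diameter, 125 mm tall, on the mat: leave it alone. Origin: centre of the underside.
- terminal: Card payment terminal lying flat, 170 x 78 x 30 mm, long side along x: leave it alone. Origin: centre of the underside.
- jigger: Steel double measuring cup, 44 mm diameter at most, 88 mm tall: leave it alone. Origin: centre of the underside.
- can_a: Blue drinks can, 53 mm diameter, 135 mm tall: leave it alone. Origin: centre of the underside.
- can_b: Green drinks can, 53 mm diameter, 135 mm tall: leave it alone. Origin: centre of the underside.
- tumbler_a: Upturned glass tumbler, 72 mm diameter, 95 mm tall: leave it alone. Origin: centre of the underside.
- tumbler_b: Upturned glass tumbler like the other: leave it alone. Origin: centre of the underside.
Not all that is in view belongs to the job. Leave any purple or red look-alike of the cup alone.

How it is judged (in metres and radians):
On the way, in this order (a step that is already met when the one before it is completed fails the run):
1. the steel cup has dropped over the drive pin (horizontal distance between cup and pin_tip below 0.003 m and angle between cup's own z axis and vertical below 0.06 rad and z of cup in the frame of deck below 0.008 m).
2. the cup, seated on the deck, is pressed down so that the grinder runs (horizontal distance between cup and pin_tip below 0.003 m and angle between cup's own z axis and vertical below 0.06 rad and z of cup in the frame of deck below 0.002 m and value of joint drive above 0.0045 m), for 0.2 s.
At the end, for the whole second after the job is handed in: Through the last second the steel cup sits on the grinder's deck with the pin in its socket (centred within 3 mm, underside within 2 mm of the deck, upright within 0.06 rad), at rest, and the robot, still touching it, keeps the deck pressed down by at least 4.5 of its 6 mm (all of step 2 and z of cup in the frame of deck above -0.003 m and linear speed of cup below 0.02 m/s and contact force between cup and grinder above 6 N and contact force between any of the fingers, the arm and cup above 1 N); the arm keeps its last pose, push and grip.
It fails at once if the steel cup is dropped (falls free, out of the fingers, for more than about 8 mm) (contact force between the fingers and cup below 0.05 N and linear speed of cup above 0.4 m/s).
It fails at once if another thing on the counter is shifted by more than 30 mm (distance of any of clear_cup, bitters, terminal, jigger, can_a, can_b, tumbler_a, tumbler_b from where it was at the start of the episode above 0.03 m).
It also fails if it takes over 38 s, if anything falls off the work surface, if the arm or the gripper's body presses on something with over 40 N, if the wrist force passes 120 N, or if a joint passes its speed limit or range.

## Working session

There is one attempt and no reset: what is moved stays moved. The work goes in short steps, Python scripts to look and compute and a tool call to move; the robot and the scene stay as the last step left them, time stands still between calls to the robot, and variables do not carry over. Pictures are saved under pics/ and viewed, and the job is handed in when it is done.

Besides the shell and the picture viewer there is one more tool, called after "Call:" by a JSON object that holds its "api" and its "payload", one argument or row to a line. arm_command: Moves the arm, as the interface text tells. Its arguments: {"type":"object","properties":{"deltas":{"type":"array","items":{"type":"array","items":{"type":"array","items":{"type":"number","minimum":-1,"maximum":1}}}}},"required":["deltas"]}

```bash
mkdir -p pics; cat > h.py <<'E'
from cell import env
import numpy as np, cv2
def grab(n,f):
    c=env.read_camera(n); cv2.imwrite('pics/'+f+'.png',cv2.cvtColor(c['frame'],cv2.COLOR_RGB2BGR)); np.savez('pics/'+f+'.npz',**c); return c
def ray(c,u,v,z):
    R=np.array(c['R']);t=np.array(c['t']);o=-R.T@t
    d=R.T@np.array([(u-c['cx'])/c['fx'],(v-c['cy'])/c['fy'],1]);return o+d*(z-o[2])/d[2]
def proj(c,X):
    p=np.array(c['R'])@np.array(X)+np.array(c['t']);return c['fx']*p[0]/p[2]+c['cx'],c['fy']*p[1]/p[2]+c['cy']
E
python3 - <<'E'
from h import *
for n in('top','side'):
    c=grab(n,n+'0');R=c['R'];print(n,-np.array(R).T@np.array(c['t']),c['fx'],np.array(R).round(2).tolist())
s=env.state();print({k:np.round(v,3) for k,v in s.items()})
E
```

```text
top [ 362.71032613   64.22789081 1282.84338633] 400.10006453763674 [[-0.02, -1.0, -0.01], [-0.99, 0.03, -0.16], [0.16, 0.01, -0.99]]
side [-144.05974779 -742.47237363  727.68099705] 437.11712591910515 [[0.77, -0.64, 0.02], [-0.3, -0.39, -0.87], [0.56, 0.67, -0.49]]
{'t': np.float64(0.1), 'joints': array([ 1.066,  0.492,  1.559, -0.   ,  1.092, -0.106]), 'qvel': array([ 0.   , -0.002, -0.003, -0.001, -0.002,  0.   ]), 'tau': array([ 2.0000e-03, -6.1362e+01, -2.5861e+01,  6.9000e-02,  4.7000e-02,
       -0.0000e+00]), 'eef_pos': array([242.572, 575.785, 214.103]), 'tcp_rot': array([-3.141, -0.   ,  2.743]), 'ft_force': array([0.218, 0.876, 0.088]), 'moment': array([0.031, 0.03 , 0.017]), 'opening': np.float64(1.001)}
```

View pics/top0.png

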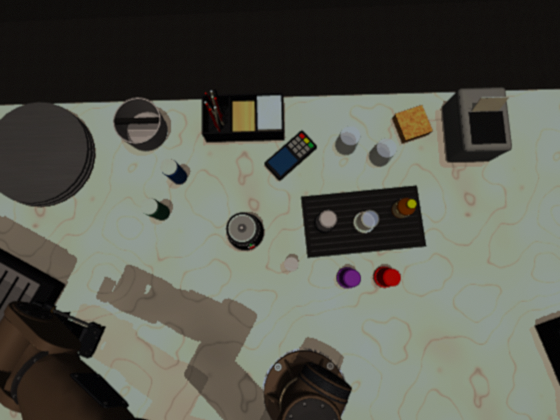

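View pics/side0.png

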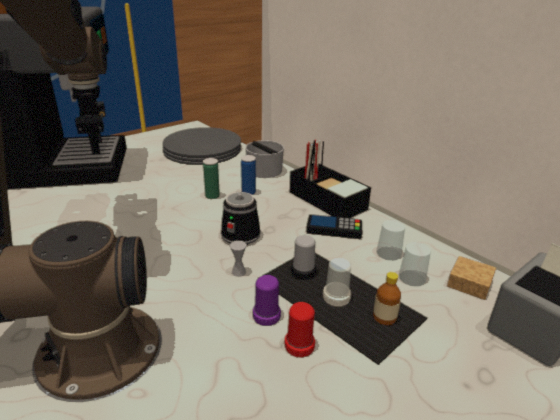

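In the top view, the candidates are the steel-looking cup at (328,219), with a dark collar in the side view at (304,257), and the clear cup at (367,221), with a white collar at side (338,282). There are also purple (348,277) and red (388,277) look-alikes. The first one fits. I'll check it in an enlarged crop and measure.

```bash
python3 - <<'E'
import cv2,numpy as np
a=cv2.imread('pics/top0.png')[180:280,200:440];b=cv2.imread('pics/side0.png')[180:320,180:420]
a=cv2.resize(a,None,fx=3.3,fy=3.3,interpolation=cv2.INTER_CUBIC);cv2.imwrite('pics/ca.png',cv2.convertScaleAbs(a,alpha=1.5,beta=15))
b=cv2.resize(b,None,fx=3.3,fy=3.3,interpolation=cv2.INTER_CUBIC);cv2.imwrite('pics/cb.png',cv2.convertScaleAbs(b,alpha=1.3,beta=15))
E
```

```text
(no output)
```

View pics/ca.png

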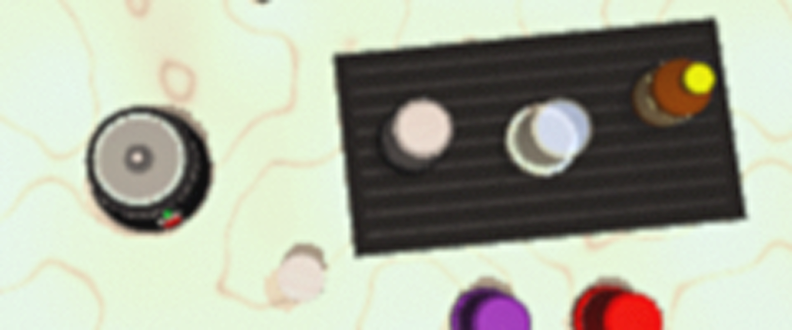

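View pics/cb.png

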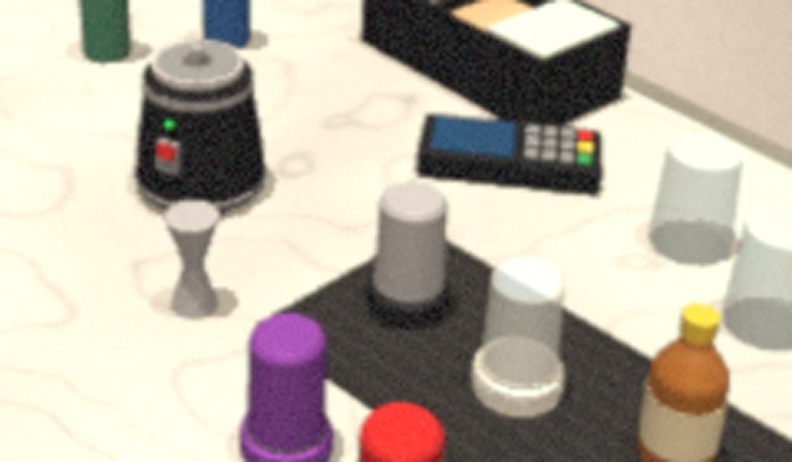

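The crops confirm it: opaque steel body on a black collar, crop (422,128) top and (410,250) side. The deck and its pin show at (138,157) in the top crop. Next I'll measure both.

```bash
cat > m.py <<'E'
from h import *
def blob(f,x0,y0,x1,y1,fn):
    im=cv2.imread('pics/'+f+'.png')[y0:y1,x0:x1]; im=cv2.resize(im,None,fx=8,fy=8,interpolation=cv2.INTER_CUBIC)
    m=fn(im).astype(np.uint8)
    cs=cv2.findContours(m,cv2.RETR_EXTERNAL,cv2.CHAIN_APPROX_NONE)[0]; c=max(cs,key=cv2.contourArea); c=cv2.convexHull(c)
    e=cv2.fitEllipse(c);return (e[0][0]+.5)/8-.5+x0,(e[0][1]+.5)/8-.5+y0,e[1][0]/8,e[1][1]/8
E
python3 - <<'E'
from m import *
T=dict(np.load('pics/top0.npz'));S=dict(np.load('pics/side0.npz'))
g=cv2.imread('pics/top0.png',0);print(g[219,312:345].tolist());print(g[226,222:268].tolist()); print(g[205:240,328].tolist())
print(g[222:236,236:250])
e=blob('top0',314,203,343,236,lambda i:cv2.cvtColor(i,6)>110);print('cup',e,ray(T,e[0],e[1],111))
e=blob('top0',226,208,262,246,lambda i:cv2.cvtColor(i,6)>90);print('deck',e,ray(T,e[0],e[1],130))
gs=cv2.imread('pics/side0.png',0)
print(gs[194:206,232:248]); print('topcup side', gs[230:300:2,304].tolist())
for (u,v,z) in ((241.6,227.3,144),):print(ray(T,u,v,z))
for f,p in (('cup',(0,0,0)),):pass
E
```

```text
[24, 21, 13, 12, 24, 27, 44, 84, 108, 131, 138, 136, 137, 137, 137, 136, 137, 136, 135, 135, 135, 137, 137, 127, 85, 38, 14, 13, 15, 16, 15, 16, 16]
[143, 146, 150, 139, 75, 30, 71, 116, 111, 101, 100, 100, 100, 100, 102, 94, 69, 60, 78, 95, 84, 54, 50, 64, 86, 98, 101, 100, 99, 100, 99, 106, 118, 93, 47, 20, 17, 21, 10, 0, 29, 91, 139, 151, 149, 148]
[24, 23, 15, 17, 38, 77, 113, 133, 136, 135, 135, 136, 135, 137, 137, 136, 135, 137, 138, 137, 130, 110, 82, 44, 31, 24, 14, 11, 15, 16, 20, 26, 26, 19, 15]
[[100 100 100  99 100  99 100  99 100 100  99 100 100 100]
 [100 100 100  94  90  88  88  88  94 100 101 100  99 100]
 [101 100  91  78  67  64  62  64  77  91  98 100 100  99]
 [101  97  79  61  58  62  60  52  59  75  94 101 100 100]
 [102  94  69  60  78  95  84  54  50  64  86  98 101 100]
 [ 99  88  65  68 105 130 112  65  50  59  78  96 101 101]
 [ 99  84  63  64  93 114 100  63  52  60  79  96 100 101]
 [100  88  65  56  61  70  61  50  53  63  86  99 100 101]
 [101  96  74  59  54  52  50  54  60  72  92 100 101 100]
 [101 100  87  75  64  61  61  64  75  88  98 101 102 100]
[... 797 characters left out ...]
66  77  88 111 120 124 123]
 [122 126 119 107  97  89  86  89  83  84  87 101 117 121 122 124]
 [122 122 122 118 117 114 111 110 104 110 115 119 122 122 124 123]
 [122 124 123 124 125 122 121 120 119 119 123 122 121 125 123 121]
 [124 125 121 124 121 124 125 123 123 125 123 123 126 123 125 126]
 [134 134 124 123 128 125 125 123 124 126 127 126 131 137 136 140]
 [124 136 145 141 141 146 138 128 130 138 137 142 144 128 116 113]
 [102 113 117 116 119 119 113 111 110 117 116 117 114 103  96  89]]
topcup side [179, 173, 168, 159, 159, 157, 156, 163, 139, 93, 93, 92, 93, 90, 90, 92, 90, 89, 91, 86, 90, 40, 29, 12, 23, 30, 40, 36, 40, 39, 37, 33, 38, 38, 35]
[489.11121895 172.76246406 144.        ]
```

Call:
{"api": "arm_command", "payload": {
  "deltas": [
    [[0, 0.06, -0.15, 0, -0.04], [0, 0.12, -0.3, 0, -0.07], [0, 0.12, -0.3, 0, -0.07], [0, 0.12, -0.3, 0, -0.07], [0, 0.12, -0.3, 0, -0.07], [0, 0.12, -0.3, 0, -0.07], [0, 0.12, -0.3, 0, -0.07], [0, 0.12, -0.3, 0, -0.07], [0, 0.12, -0.3, 0, -0.07], [0, 0.12, -0.3, 0, -0.07], [0, 0.12, -0.3, 0, -0.07], [0, 0.12, -0.3, 0, -0.07]]
  ]
}}

```text
t: 1.1
eef_pos: [379.7, 218.8, 210.1]
tcp_rot: [-3.136, -0.001, 2.087]
ft_force: [0.2, 0.9, -0.0]
opening: 0.998
```

```bash
python3 - <<'E'
from m import *
T=dict(np.load('pics/top0.npz'));S=dict(np.load('pics/side0.npz'))
print('pred side cup top',proj(S,[512.4,-78.6,111]),'pin',proj(S,[489.1,173,144]),'deck',proj(S,[489.1,173.5,130]), 'pinbase top',proj(T,[489.1,173.5,130]))
e=blob('side0',288,228,320,262,lambda i:cv2.cvtColor(i,6)>122)
print(e)
g=cv2.imread('pics/side0.png',0);print(g[234:256:1,290:320:1])
E
```

```text
pred side cup top (np.float64(303.58469344415175), np.float64(238.10229403820074)) pin (np.float64(238.4634308599444), np.float64(192.79558458724256)) deck (np.float64(238.47315091934925), np.float64(197.03681931235852)) pinbase top (np.float64(241.8120510045192), np.float64(227.83187936324384))
(297.50697326660156, 243.97072219848633, 34.78678894042969, 53.30215072631836)
[[182 182 182 182 181 180 179 176 177 180 180 183 179 176 168 167 165 164
  162 157 149 128 109  95  92  94  88  77  71  68]
 [182 183 183 182 181 181 178 174 176 171 170 171 168 163 160 161 165 167
  166 166 171 171 170 169 165 167 166 166 164 155]
 [181 182 182 183 183 182 180 168 165 162 161 158 160 156 159 157 159 158
  158 161 164 171 176 180 182 181 182 182 180 178]
 [182 182 183 182 183 180 168 158 159 159 158 156 156 157 156 157 159 158
  161 155 159 161 169 178 182 184 182 181 183 182]
 [180 182 183 180 182 175 158 156 158 158 158 158 157 157 159 158 158 157
  158 158 157 158 160 166 177 181 182 182 182 182]
 [181 181 181 182 180 161 151 157 157 157 156 156 156 157 159 157 157 157
  157 158 156 155 159 159
[... 1326 characters left out ...]
 90  92  93  93  87  89
   88  87  87  85  83  77  92 153 171 176 179 178]
 [179 180 179 168 127  84  81  85  86  90  90  90  91  90  94  92  92  90
   90  87  86  83  84  79  88 143 169 173 176 177]
 [181 180 179 163 121  82  86  88  89  87  90  89  90  91  92  88  86  91
   88  87  87  83  82  78  80 120 156 170 176 178]
 [180 179 180 162 120  85  82  87  85  92  90  90  93  93  95  91  91  92
   88  84  86  79  82  79  72  72 108 143 167 176]
 [180 180 179 162 121  86  83  89  90  88  92  92  92  92  93  93  87  89
   87  88  85  85  81  76  64  54  56  84 116 145]
 [180 181 178 153 114  81  86  86  88  92  87  91  91  89  93  92  89  91
   86  87  85  84  81  76  68  50  36  42  56  88]]
```

Call:
{"api": "arm_command", "payload": {
  "deltas": [
    [[0, 0.14, -0.3, 0, -0.07], [0, 0.14, -0.3, 0, -0.07], [0, 0.14, -0.3, 0, -0.07], [0, 0.14, -0.3, 0, -0.07], [0, 0.14, -0.3, 0, -0.07], [0, 0.14, -0.3, 0, -0.07], [0, 0.14, -0.3, 0, -0.07], [0, 0.14, -0.3, 0, -0.07], [0, 0.12, -0.3, 0, -0.07], [0, 0.0, -0.1, 0, -0.02], [0, 0, 0, 0, 0]]
  ]
}}

```text
t: 2.02
eef_pos: [507.3, -81.9, 208.8]
tcp_rot: [-3.134, -0.001, 1.542]
ft_force: [-0.1, 0.0, 0.7]
opening: 1.002
```

```bash
python3 - <<'E'
from m import *
s=env.state();print(s['eef_pos'],s['tcp_rot'])
for n in('top','side'):
    c=grab(n,n+'1');p=proj(c,s['eef_pos']);print(n,p)
    u,v=map(int,p);im=cv2.imread(f'pics/{n}1.png')[v-60:v+60,u-70:u+70];cv2.imwrite(f'pics/{n}1c.png',cv2.convertScaleAbs(cv2.resize(im,None,fx=5,fy=5,interpolation=2),alpha=1.5,beta=20));print(u,v)
E
```

```text
[507.3443853  -81.93900349 208.75783459] [-3.13383446e+00 -1.14883771e-03  1.54173830e+00]
top (np.float64(333.2792934429539), np.float64(215.53315970893738))
333 215
side (np.float64(305.00562874673767), np.float64(205.77138465405832))
305 205
```

View pics/top1c.png

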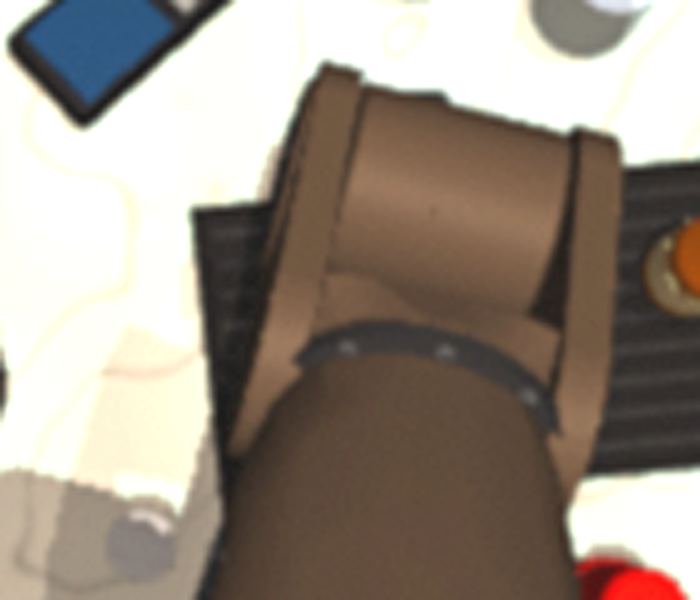

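View pics/side1c.png

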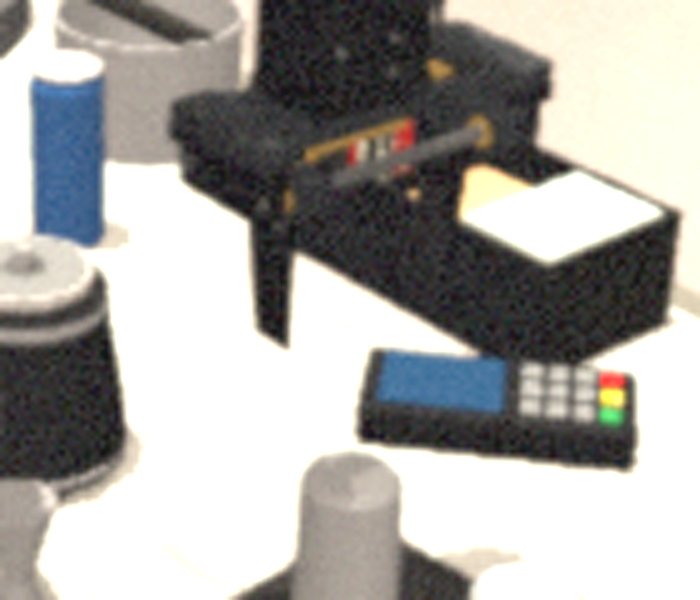

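```bash
python3 - <<'E'
from m import *
S=dict(np.load('pics/side1.npz'));p=np.array([507.3,-81.9,208.8])
for dx in(-59.5,-47.5):
  for dy in (-10,10): print(dx,dy,np.array(proj(S,p+[dx,dy,0])).round(1), (np.array(proj(S,p+[dx,dy,0]))-[235,145])*5)
print(cv2.imread('pics/side1.png',0)[200:220,280:300])
E
```

```text
-59.5 -10 [289.2 215.1] [271.14531428 350.33549405]
-59.5 10 [283.7 211.7] [243.32570266 333.30699682]
-47.5 -10 [293.1 213.5] [290.37105074 342.36817099]
-47.5 10 [287.5 210.1] [262.4860201  325.55237587]
[[193 193 193 191 164 101  32  16  17  17  12   8  41 106 172 189 191 191
  191 188]
 [193 192 191 191 168 110  36   9   0   7  18   3  35 109 171 190 192 192
  191 192]
 [193 195 192 189 171 112  34  15  17  11  18  20  41 115 175 190 194 193
  191 191]
 [192 193 193 191 175 118  46  14   3   4  13   8  49 127 178 193 192 193
  194 190]
 [192 192 194 191 182 129  40  12  11   4  19   6  49 137 179 192 193 192
  192 193]
 [194 192 193 192 187 137  49   0   7   9  13   3  54 138 180 192 192 192
  194 192]
 [192 192 192 193 188 139  50  20   7   8  14   9  54 137 181 191 194 191
  193 193]
 [194 194 192 192 188 139  58  21  10   5  17  16  57 145 181 189 191 190
  192 193]
 [191 192 193 191 188 150  77  13   0   7  10   9  56 146 178 183 184 184
  185 183]
 [192 193 192 192 189 154  83  22  14  16   1  10  63 157 183 187 186 186
  185 185]
 [191 191 192 193 188 157  92  32  13  18  10  13  68 165 189 191 191 192
  190 189]
 [192 193 191 193 192 181 137  77  37   4   6  17  68 165 192 193 193 193
  194 193]
 [194 193 193 193 192 189 177 151 111  58  30  16  73 169 192 193 193 195
  191 192]
 [192 191 190 189 188 185 182 175 167 138  85  47  80 169 191 194 195 192
  194 193]
 [187 182 180 180 180 178 179 181 184 179 158 118 108 169 191 193 192 192
  193 193]
 [181 181 181 179 178 180 180 184 185 187 184 179 176 187 192 194 194 193
  194 192]
 [181 183 182 178 179 176 177 179 182 183 187 190 189 191 193 191 192 192
  189 190]
 [180 180 179 180 178 177 178 177 174 180 183 185 187 192 189 191 189 187
  187 189]
 [176 178 178 181 182 183 184 185 182 181 181 181 180 183 184 186 187 188
  190 191]
 [183 184 185 187 187 188 191 189 188 188 187 188 185 187 188 189 189 191
  191 194]]
```

```bash
python3 - <<'E'
from m import *
S=dict(np.load('pics/side0.npz'))
# predicted cup-top ellipse outlines for the top-view estimate
for r,c in ((26.5,(512.4,-78.6,111)),(40,(489.1,173.8,130))):
    a=np.linspace(0,6.283,200);P=np.array([proj(S,[c[0]+r*np.cos(t),c[1]+r*np.sin(t),c[2]]) for t in a]);print(P.min(0),P.max(0))
print(ray(S,304.6,240.6,111))
g=cv2.imread('pics/side0.png',0)
print(g[196:208,216:264]);print(g[186:214,230].tolist(),g[186:216,248].tolist())
E
python3 -c "
import cv2
i=cv2.imread('pics/side0.png')[180:250,205:275];cv2.imwrite('pics/gz.png',cv2.convertScaleAbs(cv2.resize(i,None,fx=8,fy=8,interpolation=2),alpha=1.3))"
```

```text
[293.18192916 232.44187113] [314.00757364 244.00259195]
[224.44168772 190.60123599] [252.31696642 203.75791579]
[506.68661129 -88.54377667 111.        ]
[[ 54  45  53  97 117 119 118 119 130 157 172 167 146 128 120 123 124 122
  122 118 112  97  93  91  91  85  96 110 119 123 125 124 126 125 125 139
  164 176 179 179 179 179 180 179 180 181 179 180]
 [ 55  70  92 114 123 128 132 138 158 175 173 154 131 122 120 124 124 121
  121 108  95  86  90  86  81  75  77  92 111 123 123 123 122 124 124 130
  151 157 169 177 180 177 179 179 178 177 178 178]
 [ 97 115 127 134 137 160 170 173 172 165 167 147 128 123 124 123 122 125
  121 102  87  86  85  83  75  66  77  88 111 120 124 123 124 124 122 128
  145 132 131 163 177 177 178 181 180 179 177 178]
 [168 172 172 173 173 180 181 177 149 120 150 145 127 125 123 124 122 126
  119 107  97  89  86  89  83  84  87 101 117 121 122 124 124 123 122 125
  150 124  83 125 167 177 181 180 180 181 180 181]
 [182 183 183 182 182 184 179 157 101  73 137 146 133 125 123 123 122 122
  122 118 117 114 111 110 104 110 115 119 122 122 124 123 122 124 127 140
  1
[... 1005 characters left out ...]
  52  93 159 180 181 180 179 180 182]
 [184 185 183 184 183 182 156 109  82  53  30  31  22  37  36  59  75  80
   93  98 102  99  96  95  95  94  96  94  95  80  64  54  37  31  27  23
   31  26  41  59  96 159 178 181 179 179 180 179]
 [184 185 185 184 183 181 161 114  83  69  45  28  29  29  29  22  38  45
   50  59  59  63  59  64  65  61  55  57  52  40  30  23  22  17  23  26
   30  41  56  66  85 157 177 181 181 181 181 180]]
[182, 183, 183, 181, 183, 183, 179, 175, 157, 134, 120, 120, 124, 123, 123, 126, 139, 141, 112, 78, 36, 29, 34, 68, 83, 83, 55, 27] [47, 40, 44, 45, 49, 44, 60, 119, 124, 122, 126, 122, 124, 124, 122, 123, 124, 133, 108, 75, 37, 22, 29, 41, 74, 81, 55, 26, 14, 8]
```

View pics/gz.png

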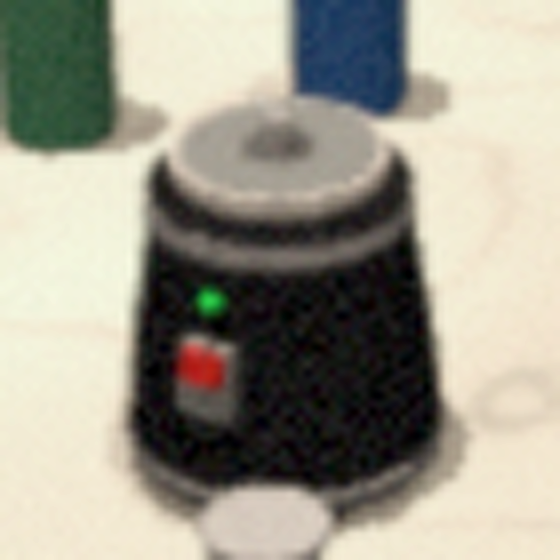

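Call:
{"api": "arm_command", "payload": {
  "deltas": [
    [[0, 0.04, 0.02, -0.2, 0.035], [0, 0, 0, -0.25, 0], [0, 0, 0, -0.25, 0], [0, 0, 0, -0.25, 0], [0, 0, 0, -0.25, 0], [0, 0, 0, -0.2, 0], [0, 0, 0, -0.12, 0], [0, 0, 0, -0.05, 0], [0, 0, 0, 0, 0]]
  ]
}}

```text
t: 2.87
eef_pos: [507.2, -63.4, 48.9]
tcp_rot: [-3.137, -0.002, 1.596]
ft_force: [0.1, -0.2, 0.7]
opening: 1.001
```

Call:
{"api": "arm_command", "payload": {
  "deltas": [
    [[0, 0.04, -0.08, 0, -0.03], [0, 0, -0.08, 0, 0], [0, 0, 0, 0, 0]]
  ]
}}

```text
t: 3.12
eef_pos: [512.2, -78.8, 50.9]
tcp_rot: [-3.139, -0.001, 1.575]
ft_force: [-0.5, 0.5, -0.0]
opening: 1.002
```

Call:
{"api": "arm_command", "payload": {
  "deltas": [
    [[0, -0.01, -0.015, -0.07, 0], [0, 0, 0, -0.06, 0], [0, 0, 0, 0, 0]]
  ]
}}

```text
t: 3.37
eef_pos: [512.1, -81.7, 38.9]
tcp_rot: [3.14, -0.0, 1.573]
ft_force: [-0.1, 0.7, -1.3]
opening: 0.995
```

```bash
python3 - <<'E'
from m import *
s=env.state();print(s['eef_pos'],s['tcp_rot'])
c=grab('side','side2')
im=cv2.imread('pics/side2.png')[190:310,240:380];cv2.imwrite('pics/side2c.png',cv2.convertScaleAbs(cv2.resize(im,None,fx=5,fy=5,interpolation=2),alpha=1.5,beta=20))
E
```

```text
[512.12824017 -81.66749293  38.8602115 ] [ 3.13990447e+00 -1.09506224e-04  1.57304249e+00]
```

View pics/side2c.png

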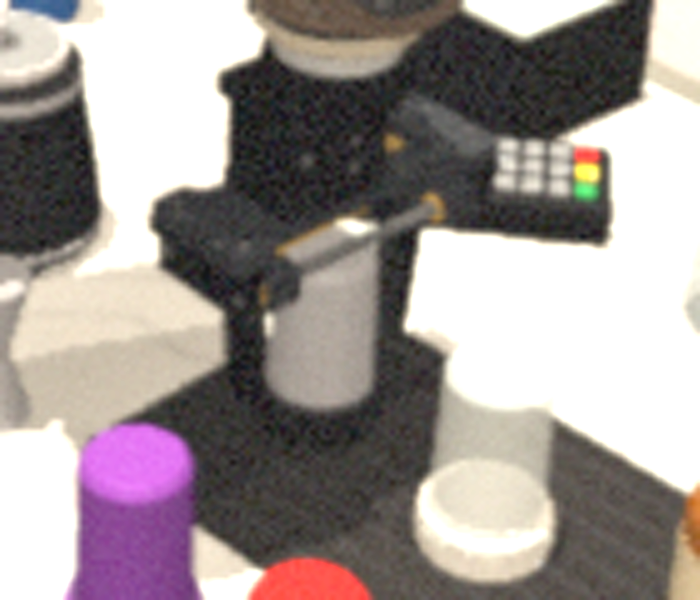

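The side crop shows the cup standing between the fingers at (320,330), with the palm just above it. Now I'll close.

Call:
{"api": "arm_command", "payload": {
  "deltas": [
    [[0.3, -0.005, 0.012, -0.01, 0], [0.6, 0, 0, 0, 0], [1, 0, 0, 0, 0], [1, 0, 0, 0, 0], [1, 0, 0, 0, 0], [1, 0, 0, 0, 0], [1, 0, 0, 0, 0]]
  ]
}}

```text
t: 4.0
eef_pos: [511.8, -80.1, 38.2]
tcp_rot: [3.139, -0.0, 1.573]
ft_force: [0.9, -0.5, -1.4]
opening: 0.573
```

Call:
{"api": "arm_command", "payload": {
  "deltas": [
    [[1, 0, 0, 0.06, 0], [1, 0, 0, 0.12, 0], [1, 0, 0, 0.18, 0], [1, 0, 0, 0.22, 0], [1, 0, 0, 0.22, 0], [1, 0, 0, 0.22, 0], [1, 0, 0, 0.22, 0], [1, 0, 0, 0.2, 0], [1, 0, 0, 0.12, 0], [1, 0, 0, 0.05, 0], [1, 0, 0, 0, 0]]
  ]
}}

```text
t: 4.92
eef_pos: [505.8, -78.3, 206.5]
tcp_rot: [-3.132, -0.003, 1.574]
ft_force: [0.5, -0.1, -4.4]
opening: 0.573
```

```bash
python3 - <<'E'
from m import *
s=env.state();print(s['eef_pos'],s['tcp_rot'],s['ft_force'],s['opening'])
c=grab('side','side3');print(proj(c,s['eef_pos']),proj(c,s['eef_pos']-[0,0,32]))
im=cv2.imread('pics/side3.png')[150:270,240:380];cv2.imwrite('pics/side3c.png',cv2.convertScaleAbs(cv2.resize(im,None,fx=5,fy=5,interpolation=2),alpha=1.5,beta=20))
E
```

```text
[505.75829764 -78.34869631 206.49067926] [-3.13170368 -0.00347854  1.57355277] [ 0.5491116  -0.1333889  -4.38496718] 0.5730579134982992
(np.float64(303.4731828417636), np.float64(206.20558928961495)) (np.float64(302.826104018878), np.float64(217.49500809042587))
```

View pics/side3c.png

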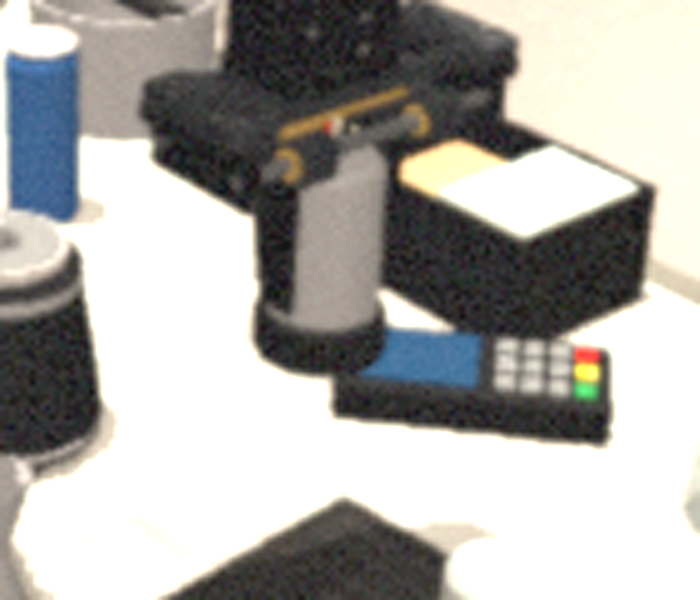

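Call:
{"api": "arm_command", "payload": {
  "deltas": [
    [[1, 0, 0.06, 0, 0], [1, -0.01, 0.14, 0, 0], [1, -0.01, 0.22, 0, 0], [1, -0.02, 0.28, 0, 0], [1, -0.02, 0.28, 0, 0], [1, -0.02, 0.28, 0, 0], [1, -0.02, 0.28, 0, 0], [1, -0.02, 0.28, 0, 0], [1, -0.02, 0.28, 0, 0], [1, -0.02, 0.2, 0, 0], [1, -0.01, 0.1, 0, 0], [1, 0, 0, 0, 0]]
  ]
}}

```text
t: 5.97
eef_pos: [479.8, 175.0, 192.1]
tcp_rot: [-3.107, -0.004, 1.569]
ft_force: [0.4, -0.3, -3.6]
opening: 0.568
```

Call:
{"api": "arm_command", "payload": {
  "deltas": [
    [[1, 0.09, -0.01, 0, 0], [1, 0, 0, 0, 0], [1, 0, 0, 0, 0]]
  ]
}}

```text
t: 6.22
eef_pos: [489.1, 173.0, 190.5]
tcp_rot: [-3.104, -0.003, 1.57]
ft_force: [0.8, -0.2, -4.3]
opening: 0.573
```

```bash
python3 - <<'E'
from m import *
s=env.state();print(s['eef_pos'],s['tcp_rot'],s['ft_force'],s['opening'])
c=grab('side','side4');print(proj(c,s['eef_pos']),proj(c,s['eef_pos']-[0,0,32]))
im=cv2.imread('pics/side4.png')[130:250,170:310];cv2.imwrite('pics/side4c.png',cv2.convertScaleAbs(cv2.resize(im,None,fx=5,fy=5,interpolation=2),alpha=1.5,beta=20))
E
```

```text
[489.11634877 172.96346388 190.47024942] [-3.10413115e+00 -2.52293503e-03  1.57024235e+00] [ 0.80997315 -0.24004578 -4.31626885] 0.5730307129485022
(np.float64(238.10003930439353), np.float64(178.16085002075664)) (np.float64(238.36006078157234), np.float64(188.2978720952735))
```

View pics/side4c.png

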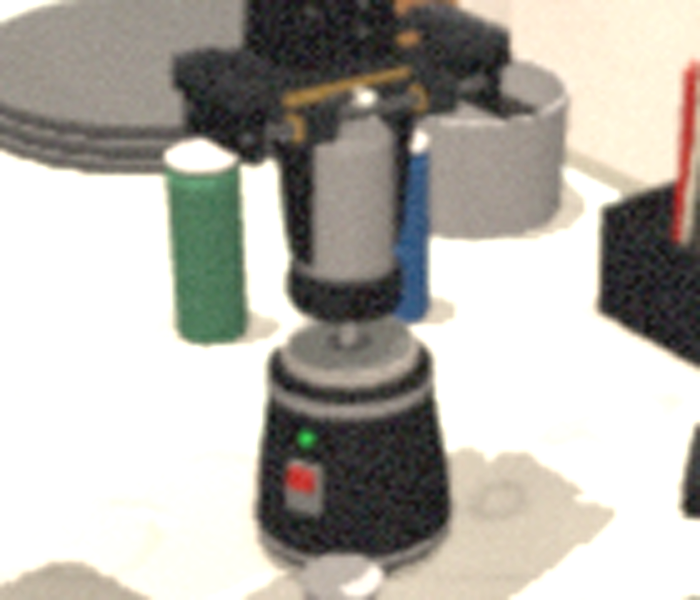

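```bash
python3 - <<'E'
from m import *
S=dict(np.load('pics/side4.npz'))
g=cv2.imread('pics/side4.png',0).astype(float)
def edges(r,a,b,th):
    row=g[r,a:b]; d=[]
    for i in range(len(row)-1):
        if (row[i]-th)*(row[i+1]-th)<=0 and row[i]!=row[i+1]: d.append(round(a+i+(th-row[i])/(row[i+1]-row[i]),2))
    return d
for r in range(184,194): print('collar',r,edges(r,220,262,100))
for r in range(196,206): print('deck',r,edges(r,220,262,100), g[r,234:246].astype(int))
print(g[180:212,236:244].astype(int))
# predicted silhouettes
a=np.linspace(0,6.283,400)
def ext(c,r):
    P=np.array([proj(S,[c[0]+r*np.cos(t),c[1]+r*np.sin(t),c[2]]) for t in a]);return P.min(0).round(2),P.max(0).round(2)
print('collar bottom pred for cup at 489.1,174.2,158',ext((489.1,174.2,158.4),33));print('deck',ext((489.1,173.5,130),40),'pintip',proj(S,(489.1,173.5,144)))
E
```

```text
collar 184 [np.float64(227.07), np.float64(255.13)]
collar 185 [np.float64(226.76), np.float64(255.13)]
collar 186 [np.float64(226.74), np.float64(255.11)]
collar 187 [np.float64(226.72), np.float64(255.22)]
collar 188 [np.float64(226.83), np.float64(255.23)]
collar 189 [np.float64(227.32), np.float64(255.51)]
collar 190 [np.float64(227.79), np.float64(255.77)]
collar 191 [np.float64(228.51), np.float64(255.76)]
collar 192 [np.float64(229.53), np.float64(255.31)]
collar 193 [np.float64(231.09), np.float64(254.75)]
deck 196 [np.float64(229.25), np.float64(251.22)] [67 67 61 60 73 82 85 65 59 58 65 65]
deck 197 [np.float64(227.9), np.float64(251.52)] [67 57 45 48 76 87 82 63 49 49 60 68]
deck 198 [np.float64(227.51), np.float64(251.86)] [70 56 48 47 68 79 69 54 47 45 57 68]
deck 199 [np.float64(226.68), np.float64(251.82), np.float64(252.2), np.float64(254.54)] [62 58 52 41 51 59 49 47 50 57 65 66]
deck 200 [np.float64(224.16), np.float64(251.75), np.float64(252.08), np.float64(255.38)] [65 64 62 60 62 57 57 58 64 67 66 67]
deck 201 [np.float64(223.49), np.float64(250.73), np.float64(2
[... 1395 characters left out ...]
 79  69  54  47  45]
 [ 52  41  51  59  49  47  50  57]
 [ 62  60  62  57  57  58  64  67]
 [ 66  69  65  64  63  67  65  63]
 [ 65  65  70  69  68  70  65  68]
 [ 71  74  75  81  80  83  81  83]
 [ 95  97  94  90  91  97 104 108]
 [ 99 101  99  95  98 100 103 102]
 [ 97  95  95 100  95  99  95  96]
 [ 55  60  64  67  73  62  60  59]
 [ 26  26  24  36  31  31  26  26]
 [ 24  24  17  19   8  25  19  21]
 [ 43  33  29  36  28  43  42  46]
 [ 80  75  80  78  78  80  81  78]]
collar bottom pred for cup at 489.1,174.2,158 (array([226.46, 183.01]), array([249.7 , 193.57]))
deck (array([224.5 , 190.64]), array([252.38, 203.8 ])) pintip (np.float64(238.36210281974562), np.float64(192.7312194556383))
```

Call:
{"api": "arm_command", "payload": {
  "deltas": [
    [[1, 0.005, -0.005, -0.05, 0], [1, 0, 0, -0.04, 0], [1, 0, 0, -0.01, 0], [1, 0, 0, 0, 0]]
  ]
}}

```text
t: 6.6
eef_pos: [490.3, 169.9, 179.3]
tcp_rot: [-3.104, -0.002, 1.566]
ft_force: [0.5, -0.0, -4.1]
opening: 0.574
```

Call:
{"api": "arm_command", "payload": {
  "deltas": [
    [[1, -0.006, 0.028, -0.01, 0], [1, 0, 0, -0.01, 0], [1, 0, 0, 0, 0]]
  ]
}}

```text
t: 6.85
eef_pos: [489.6, 172.6, 177.1]
tcp_rot: [-3.104, -0.002, 1.566]
ft_force: [0.3, -0.9, -4.0]
opening: 0.568
```

Call:
{"api": "arm_command", "payload": {
  "deltas": [
    [[1, 0, 0, -0.015, 0], [1, 0, 0, -0.015, 0], [1, 0, 0, 0, 0]]
  ]
}}

```text
t: 7.1
eef_pos: [490.0, 172.9, 174.2]
tcp_rot: [-3.106, -0.002, 1.566]
ft_force: [1.8, 0.4, -4.0]
opening: 0.567
```

```bash
python3 - <<'E'
from m import *
s=env.state();print(s['eef_pos'],s['tcp_rot'],s['ft_force'],s['moment'])
E
```

```text
[490.04011321 172.89624157 174.18217722] [-3.10585374e+00 -2.48643904e-03  1.56611462e+00] [ 1.79205953  0.43148273 -3.97696301] [-0.17527137 -0.27433822  0.02878093]
```

Call:
{"api": "arm_command", "payload": {
  "deltas": [
    [[1, 0, 0, -0.015, 0], [1, 0, 0, -0.015, 0], [1, 0, 0, 0, 0]]
  ]
}}

```text
t: 7.35
eef_pos: [490.3, 172.9, 171.0]
tcp_rot: [-3.107, -0.003, 1.566]
ft_force: [1.2, -0.8, -4.8]
opening: 0.571
```

Call:
{"api": "arm_command", "payload": {
  "deltas": [
    [[1, 0, 0, -0.02, 0], [1, 0, 0, -0.02, 0], [1, 0, 0, -0.01, 0], [1, 0, 0, 0, 0]]
  ]
}}

```text
t: 7.68
eef_pos: [490.3, 172.9, 165.4]
tcp_rot: [-3.107, -0.003, 1.566]
ft_force: [0.0, 0.6, -4.6]
opening: 0.573
```

```bash
python3 - <<'E'
from m import *
s=env.state();print(s['eef_pos'],s['tcp_rot'],s['ft_force'],s['moment'],s['opening'])
c=grab('side','side5')
im=cv2.imread('pics/side5.png')[140:230,190:290];cv2.imwrite('pics/side5c.png',cv2.convertScaleAbs(cv2.resize(im,None,fx=6,fy=6,interpolation=2),alpha=1.5,beta=20))
E
```

```text
[490.32095262 172.92264686 165.43890319] [-3.10659931e+00 -2.56859281e-03  1.56617917e+00] [ 0.02986601  0.5579072  -4.62962023] [-0.10063616 -0.16947675  0.02915981] 0.5730762186652366
```

View pics/side5c.png

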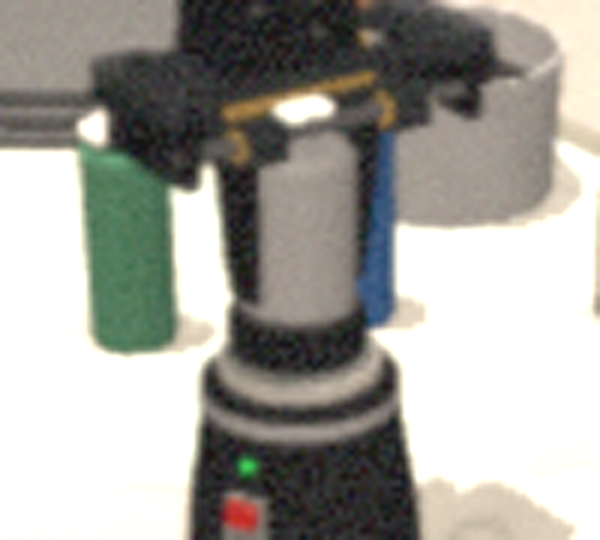

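The collar at crop (298,345) sits centred just above the deck, so the socket is over the pin. Next I'll lower it the rest of the way and press.

Call:
{"api": "arm_command", "payload": {
  "deltas": [
    [[1, 0, 0, -0.015, 0], [1, 0, 0, -0.015, 0], [1, 0, 0, -0.01, 0], [1, 0, 0, 0, 0]]
  ]
}}

```text
t: 8.07
eef_pos: [490.3, 173.0, 162.1]
tcp_rot: [-3.107, -0.003, 1.566]
ft_force: [-2.4, -0.6, 3.8]
opening: 0.57
```

Call:
{"api": "arm_command", "payload": {
  "deltas": [
    [[1, 0, 0, -0.015, 0], [1, 0, 0, -0.02, 0], [1, 0, 0, -0.02, 0], [1, 0, 0, 0, 0]]
  ]
}}

```text
t: 8.4
eef_pos: [490.3, 173.0, 157.9]
tcp_rot: [-3.109, -0.003, 1.566]
ft_force: [-3.6, -1.7, 8.4]
opening: 0.572
```

Call:
{"api": "arm_command", "payload": {
  "deltas": [
    [[1, -0.003, -0.002, -0.02, 0], [1, 0, 0, -0.02, 0], [1, 0, 0, -0.02, 0]]
  ]
}}

```text
t: 8.65
eef_pos: [489.8, 173.3, 155.7]
tcp_rot: [-3.111, -0.004, 1.567]
ft_force: [-11.4, -3.5, 33.2]
opening: 0.575
```

```bash
python3 - <<'E'
from m import *
s=env.state();print(s['eef_pos'],s['tcp_rot'],s['ft_force'],s['moment'],s['opening'])
c=grab('side','side6');s=env.state();print(s['eef_pos'],s['ft_force'])
im=cv2.imread('pics/side6.png')[140:230,190:290];cv2.imwrite('pics/side6c.png',cv2.convertScaleAbs(cv2.resize(im,None,fx=6,fy=6,interpolation=2),alpha=1.5,beta=20))
E
```

```text
[489.83334509 173.2880854  155.72691712] [-3.11141242 -0.00412184  1.56690833] [-11.41260709  -3.51952535  33.23738371] [-0.85768153  1.80898826  0.07651841] 0.5745387831651666
[489.83174152 173.28144637 155.78501933] [-9.89753378 -2.20076939 25.92989379]
```

View pics/side6c.png

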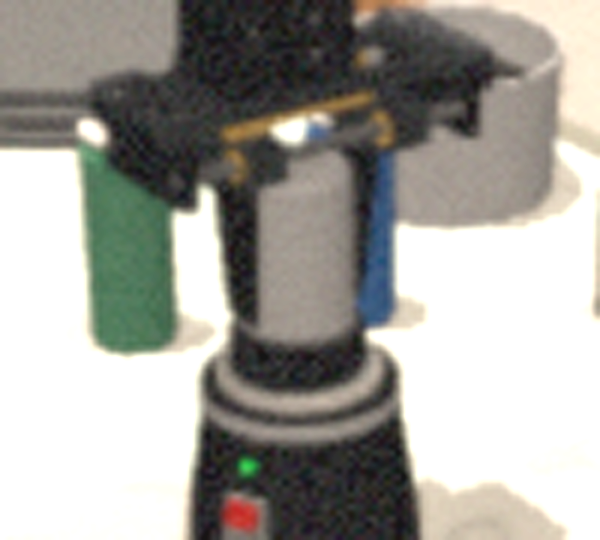

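Call:
{"api": "arm_command", "payload": {
  "deltas": [
    [[1, -0.006, -0.002, -0.012, 0], [1, -0.002, 0, -0.012, 0], [1, 0, 0, -0.012, 0]]
  ]
}}

```text
t: 8.95
eef_pos: [489.7, 173.3, 155.8]
tcp_rot: [-3.117, -0.005, 1.568]
ft_force: [-8.2, -2.5, 17.8]
opening: 0.57
```

```bash
python3 - <<'E'
from m import *
for i in range(10):
    s=env.state();print(round(s['t'],2),s['eef_pos'].round(2) if hasattr(s['eef_pos'],'round') else s['eef_pos'],np.round(s['ft_force'],1),np.round(s['moment'],2),np.round(s['tcp_rot'],4))
    env.read_camera('side')
E
```

```text
8.95 [489.73 173.32 155.8 ] [-8.2 -2.5 17.8] [-0.63  1.23  0.01] [-3.1171 -0.0049  1.5678]
9.0 [489.73 173.29 155.84] [-5.  -1.3 15.7] [-0.56  0.96 -0.01] [-3.1171 -0.0049  1.5677]
9.05 [489.71 173.32 155.83] [-7.3 -1.8 15.4] [-0.54  1.02  0.02] [-3.117  -0.0049  1.5678]
9.1 [489.71 173.3  155.82] [-6.  -1.6 16. ] [-0.61  0.92 -0.01] [-3.117  -0.0049  1.5677]
9.15 [489.7  173.29 155.83] [-6.5 -1.1 16.9] [-0.5   0.96 -0.04] [-3.1169 -0.0049  1.5677]
9.2 [489.72 173.3  155.83] [-7.1 -1.6 15.8] [-0.51  1.01 -0.04] [-3.1169 -0.0049  1.5678]
9.25 [489.7  173.28 155.82] [-6.2 -1.7 16.5] [-0.56  0.98 -0.02] [-3.1168 -0.0049  1.5677]
9.3 [489.73 173.29 155.84] [-6.1 -2.4 16.1] [-0.49  1.    0.  ] [-3.1169 -0.0049  1.5678]
9.35 [489.73 173.28 155.85] [-6.  -2.7 16.1] [-0.57  0.97 -0.01] [-3.117  -0.0049  1.5677]
9.4 [489.74 173.28 155.83] [-6.3 -2.4 16.5] [-0.52  0.94 -0.01] [-3.117  -0.0049  1.5677]
```

The push is steady: about 16 N on the sensor, plus the roughly 4 N cup weight it carried before contact. That is over the 14 N needed, and the tool has travelled about 6.3 mm since reaching the deck. Handing in.

```bash
python3 - <<'E'
from cell import env
print(env.job_done()); s=env.state(); print(s['t'],s['eef_pos'],s['ft_force'],s['opening'])
E
```

```text
the job is handed in; nothing more can be done
None
the job is handed in; nothing more can be done
```

The steel cup (black collar) is on the grinder and was still gripped and pressed down when I handed the job in, at about 9.4 s of the 38 s. `env.job_done()` reports no verdict, so whether it passed is not confirmed.

- **Seating:** the socket slid over the pin on the first descent with no vertical resistance, so no search was needed. The cup reached the deck with the tool (TCP) at about z = 162 mm, which is where I expected it.
- **Pressing:** the tool then went down about 6.3 mm to a hard stop. The push held steady for 0.45 s at about 16 N on the sensor, or roughly 20 N on the deck with the cup's weight. Fully down takes 14 N.
- **Last picture:** the collar was centred and flush on the lowered deck. I took it just before a final small correction of under 1 mm. The other items were never touched, as far as the images and force readings show.

Some checks did not agree fully:

- **Camera disagreement:** the two cameras differed by about 1–2 pixels, or a few mm, on the cup position.
- **Sideways load:** about 6 N sideways remained at the end, probably from the pin against the socket wall.
- **Tool tilt:** the tool was tilted by about 0.025 rad, inside the 0.06 rad limit. I could not measure the cup's own tilt separately.

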